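# Unclamp the finished umbrella handle and hang it on the drying rack

## Task

The glue on the pale wooden umbrella handle has set: swing the red-knobbed lever of the vise all the way round so that its jaw slides fully open, and leave it open. Then lift the handle up out of the jaws and set it on the wooden drying rack the way the dark handle hangs there: upright, stem down between the two slats, grip lying square across both. Do not drop it, and leave the dark handle, the thread cone and the varnish jar where they are.

Things in the scene. Friction and masses are not known exactly. Their poses are not given: they have to be found in the camera images.
- vise: Green toggle-lever vise, bolted down, 235 (its x) x 146 x 78 mm. Origin: under it at table height. Jaws 80 mm wide (y), tops at z 78 mm, bed z 30. Fixed jaw at x 50 to 104 mm, with a cork V notch; moving jaw at x -12 to 33 mm when shut (cork lining on a light spring) slides to -x to open. Clamped stem at x 45, y 0. The lever's upright pin is at x -86, y 0; a flat link joins it to the jaw.
- vise_lever (a joint): Angle of the steel lever about its upright pin (rad). 0 = shut and locked: it points along the vise's +y. It grows anticlockwise seen from above, to its stop at 1.75 = fully open, when it points along the vise's -x and a little to -y. Friction only, no spring: it stays where left and takes about 2 to 5 N at the knob.
- lever_knob (a point): Centre of the top of the lever's red knob: an upright cylinder 26 mm in diameter and 44 mm high, from 62 to 106 mm above the table, 110 mm from the lever's pin. The flat steel lever bar below it (14 mm wide) has its top at 58 mm.
- vise_jaw (a joint): How far the moving jaw has slid open (m). 0 = shut on the stem, 0.0216 = fully open. It is driven only by the lever: slowly near the shut end (2 mm at 0.43 rad), 8 mm at 0.9 rad.
- jaw_top (a point): Middle of the moving jaw's top face (78 mm above the table); it travels with the jaw.
- handle: Pale wooden T-shaped umbrella handle, loose, about 80 g, clamped in the vise. Origin: foot of its stem, z up. Stem 24 mm dia., 42 mm long; on it the grip, along the handle's x, 125 mm long, 26 wide (y), z 42 to 70 mm, ends half-round (97 mm flat below). In the vise the grip lies along the vise's x within 0.25 rad, on both jaw tops, also when open, when it may slide up to 20 mm with the moving jaw.
- rack: Plywood drying rack, fixed, 334 (its x) x 110 x 95 mm. Origin: under its middle at table height. Two slats along x, each 20 mm wide, tops at z 75 mm, at y 22 to 42 and -22 to -42 mm: a gap of 44 mm between. End boards at x 153 to 167 mm either end, up to z 95 mm. A hanging handle has its grip along the rack's y and its foot at z 33 mm.
- dark_handle: A handle of dark wood of the same shape and size as the pale one (same origin and axes), already hanging loose on the rack anywhere within 110 mm of its middle. To be left in place.
- thread_cone: Loose white cone of thread, 72 mm in diameter at the foot, 107 mm high with a yellow top. Origin under its middle. To be left alone.
- varnish: Loose closed amber jar of varnish, 64 mm in diameter, 85 mm high. Origin under its middle. To be left alone.

How it is judged:
By the outcome, as a careful person would: the job done as asked, in the order asked, and still so for the second after the job is handed in, with the robot touching nothing.
It also fails if it takes over 51 s, if anything falls off the work surface, if the arm or the gripper's body presses on something with over 40 N, if the wrist force passes 120 N, or if a joint passes its speed limit or range.

## Robot

A 6-joint arm with a two-finger parallel gripper is mounted at the origin on the work surface. World frame = base frame: x ahead of the robot, y to its left, z up, the work surface at z = 0. Lengths are in m, angles in rad, forces in N, time in s.
With the tool pointing down it reaches from about 0.35 to 0.775 m from the base axis. Payload 5.5 kg.
Tool frame: the origin (TCP) lies midway between the tips of the shut fingers; the grasp point (between the pads) lies grasp_offset behind it (grasp_offset is the distance from the TCP to the grasp point, in m); z points along the fingers, y is the line along which they close (so a half turn about z gives the same grasp; the last joint's range is limited). The gripper opens to 85 mm and grips with 20 to 120 N. Pads are 22 mm wide; open, the fingers measure 114 mm over their backs; the gripper's body (76 mm by 85 mm) begins 54 mm behind the grasp point. The pads swing forward as they close: fully open they stand 13 mm farther back than shut.
Start: joints at [-1.438, 0.313, 0.046, 1.304, 0, 1.431], TCP at [0.155, -0.554, 0.231] pointing down, gripper open.
Joint ranges: [-2.76, 2.76], [-0.86, 1.69], [-1.03, 1.26], [-2.2, 2.34], [-1.47, 1.5], [-3.14, 3.14]. Speed limits (rad/s): [2.57, 2.57, 3.14, 3.14, 3.14, 3.14].

## Interface

Orientations are given as a unit quaternion [w, x, y, z].
In Python, from workcell import * gives the robot as it stands.
- The arm moves only by the tool step_arm, never from a script. Its argument "deltas" is a list of rows, each a list of 7 numbers: the shift along the world's x, y, z in mm, then the turn, a rotation vector about the world's x, y, z in degrees, then the gripper's target within -1 to 1 (fully open at 1, half-way at 0, shut at -1). A call has 1 to 5 rows; each row shifts and turns the commanded pose from where the row before left it; what a row does not reach is not made up. A row lasts 1/10 s, in which the tool goes at most 50 mm and 8.59 degrees, less where a joint would pass 70% of its speed; a pose out of reach is approached as far as the arm can. A call is refused whole if a number of a shift passes 50 or a number of a turn 8.59, either way. A call with a gripper value outside its range is refused whole. The fingers move at their own pace and stop on an object; "newtons" is the grip in N (left out, the last holds). Time passes only in rows, so rows that do not move let the fingers close. It gives the time, the measured TCP pose, the force, the opening and the grip force at its end, in the units of the state.
- get_state(): the state, without advancing time (a new reading comes with each control period).
- read_camera(name): name is "scene" or "top"; returns a dict with "image" (384x512x3 uint8, red, green, blue), "z_map" (384x512 float32, m along the optical axis (not along the pixel's ray), 0 where there is no reading), "K" (3x3 intrinsics, pixels), "world_from_camera" (4x4, takes a point from camera to world coordinates). Camera axes: x right, y down, z forward; pixel columns grow to the right and rows downward; lengths in m; the calibration is good to about 2 mm. A picture is of the moment at which its call begins.
- hand_in(): hands the job in; it is judged then, once.
The state is a dict: "clock": time; "joint_pos": joint angles; "qvel": joint speeds; "tau": joint torques, N m; "tcp_pos": TCP position; "orientation": TCP orientation; "wrist_force": force on the tool from outside, world axes, zero at the start; "ft_torque": the same for the moment, N m; "finger_gap": finger opening in m; "grip_force": force on a finger pad.
Only numpy, scipy, OpenCV 4.12 (cv2) and the standard library are available. Lean on these libraries where they do the work, as an engineer would, in place of code of your own. Each camera call takes 0.05 s, during which the arm holds its last target. There are 200 camera calls.

## Working session

There is one attempt and no reset: what is moved stays moved. The work goes in short steps, Python scripts to look and compute and a tool call to move; the robot and the scene stay as the last step left them, time stands still between calls to the robot, and variables do not carry over. Pictures are saved under pics/ and viewed, at most 10 in all, crops included, and the job is handed in when it is done.

Besides the shell and the picture viewer there is one more tool, called after "Emit:" by a JSON object that holds its "name" and its "arguments", one argument or row to a line. step_arm: Moves the arm, as the interface text tells. Its arguments: {"type":"object","properties":{"deltas":{"type":"array","items":{"type":"array","items":{"type":"number"}}},"newtons":{"type":"number"}},"required":["deltas"]}

```bash
mkdir -p pics; cat > h.py <<'E'
from workcell import *
import numpy as np, cv2
def pts(c):
    z=c["z_map"];K=c["K"];v,u=np.mgrid[:z.shape[0],:z.shape[1]]
    P=np.stack([(u-K[0,2])/K[0,0]*z,(v-K[1,2])/K[1,1]*z,z],-1)
    T=c["world_from_camera"];return P@T[:3,:3].T+T[:3,3]
def ray(c,u,v,h):
    K=c["K"];T=c["world_from_camera"];d=T[:3,:3]@np.array([(u-K[0,2])/K[0,0],(v-K[1,2])/K[1,1],1]);o=T[:3,3]
    return o+d*(h-o[2])/d[2]
def save(c,n,s=1.5): cv2.imwrite("pics/"+n,cv2.resize(c["image"][:,:,::-1],None,fx=s,fy=s))
E
python3 - <<'E'
from h import *
for n in("top","scene"):
    c=read_camera(n);save(c,n+"1.png");np.savez(n+".npz",**c);print(n,c["world_from_camera"].round(3).tolist(),c["K"].round(1).tolist())
s=get_state();print(s)
import workcell;print([x for x in dir(workcell) if x[0]!='_'])
E
```

```text
top [[-0.012, -0.986, 0.164, 0.334], [-1.0, 0.007, -0.026, 0.082], [0.024, -0.165, -0.986, 1.282], [0.0, 0.0, 0.0, 1.0]] [[440.1, 0.0, 243.7], [0.0, 440.1, 192.2], [0.0, 0.0, 1.0]]
scene [[-0.237, 0.78, -0.579, 1.141], [0.971, 0.195, -0.135, 0.221], [0.008, -0.594, -0.804, 0.987], [0.0, 0.0, 0.0, 1.0]] [[394.3, 0.0, 254.5], [0.0, 394.3, 199.0], [0.0, 0.0, 1.0]]
{'clock': 0.1, 'joint_pos': array([-1.43758350e+00,  3.13958864e-01,  4.50961117e-02,  1.30358318e+00,
       -1.26188498e-05,  1.43118451e+00]), 'qvel': array([-6.43921157e-04, -3.11029139e-04,  1.66659458e-03,  5.40934897e-04,
        8.56849536e-05,  3.50640211e-04]), 'tau': array([ 2.60050554e-03, -4.81723952e+01,  2.99245584e+01,  1.27129626e-02,
       -2.58961763e-04, -5.36303887e-06]), 'tcp_pos': array([ 0.15485589, -0.5532913 ,  0.23048037]), 'orientation': array([-8.24820984e-04,  9.90709920e-01,  1.35989607e-01, -3.67043742e-06]), 'wrist_force': array([-0.12454794, -0.73189934, -1.38043688]), 'ft_torque': array([-0.02053054, -0.02447441, -0.00573172]), 'grip_force': 0.0, 'finger_gap': 0.08516314665607493}
['MotionError', 'get_state', 'grasp_offset', 'hand_in', 'read_camera']
```

View pics/top1.png

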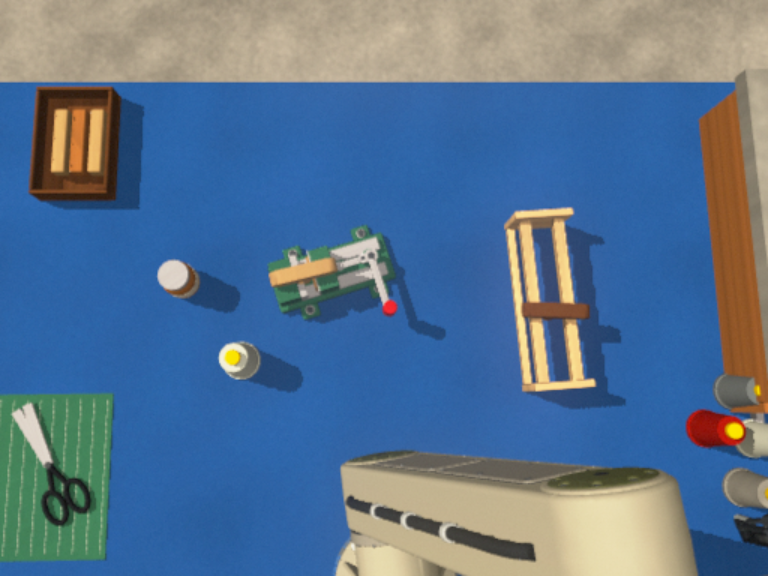

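View pics/scene1.png

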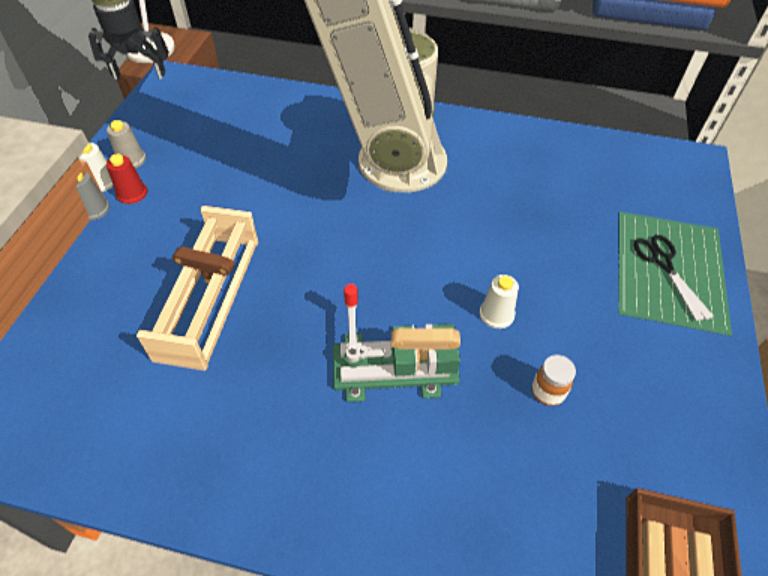

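The top picture shows the red knob at (390,308), the lever pin at (370,255), the pale grip from (270,276) to (335,267), and the rack spanning (505..595, 210..390) with the dark handle at (555,310). The cone is at (238,358) and the jar at (178,278). The scene view agrees with this.

```bash
cat > m.py <<'E'
from h import *
def rect(p):
    (c,(w,h),a)=cv2.minAreaRect((p[:,:2]*1000).astype(np.float32));
    if w<h: w,h,a=h,w,a+90
    return np.round(c,1).tolist(),round(w,1),round(h,1),round((a+90)%180-90,1)
def blob(m):
    n,l,s,_=cv2.connectedComponentsWithStats(m.astype(np.uint8));i=1+s[1:,4].argmax();return l==i
def measure(c):
    P=pts(c);hsv=cv2.cvtColor(c["image"],cv2.COLOR_RGB2HSV);H,S,V=[hsv[...,i].astype(int) for i in range(3)]
    x,y,z=P[...,0],P[...,1],P[...,2]
    vis=(x>.3)&(x<.62)&(y>-.1)&(y<.3); rk=(x>.2)&(x<.7)&(y<-.13)&(y>-.45)
    out={}
    red=blob(vis&((H<6)|(H>174))&(S>150)&(V>90)&(z>.05)); out["knob"]=(P[red&(z>.098)],red)
    out["pale"]=(lambda m:(P[m],m))(blob(vis&(H>8)&(H<24)&(S>60)&(V>120)&(z>.092)&(z<.14)&(y<.22)))
    d=blob(rk&(V<150)&(z>.09)&(z<.12)&((H<15)|(H>170))); out["dark"]=(P[d],d)
    sl=rk&(H>8)&(H<28)&(V>120)&(z>.066)&(z<.083); out["slats"]=(P[sl],sl)
    e=rk&(H>8)&(H<28)&(V>120)&(z>.088)&(z<.102); out["ends"]=(P[e],e)
    return out
E
python3 - <<'E'
from m import *
print("goff",grasp_offset)
for n in("top","scene"):
    c=dict(np.load(n+".npz"));o=measure(c);
    for k,(p,m) in o.items():
        if len(p)<4: print(n,k,len(p));continue
        print(n,k,len(p),rect(p),"med",np.median(p,0).round(4), "z",np.percentile(p[:,2],[5,50,95]).round(4))
E
```

```text
goff 0.0187
top knob 63 ([496.4, 8.6], 24.9, 19.3, -1.6) med [0.4948 0.0073 0.1062] z [0.1019 0.1062 0.1094]
top pale 413 ([563.4, 163.4], 118.6, 27.1, -76.4) med [0.5631 0.1637 0.1059] z [0.1013 0.1059 0.1102]
top dark 433 ([488.0, -294.9], 121.6, 26.5, 89.1) med [ 0.4875 -0.2922  0.1027] z [0.0957 0.1027 0.1071]
top slats 1585 ([511.8, -290.6], 327.0, 103.9, 3.7) med [ 0.5269 -0.2774  0.0748] z [0.0694 0.0748 0.0793]
top ends 523 ([513.5, -290.5], 334.4, 115.7, 3.9) med [ 0.4899 -0.2915  0.0954] z [0.0909 0.0954 0.1014]
scene knob 57 ([498.9, 9.7], 23.9, 22.2, 76.4) med [0.5008 0.0101 0.1043] z [0.0998 0.1043 0.1071]
scene pale 463 ([565.3, 164.3], 115.5, 29.2, -76.7) med [0.5683 0.1623 0.1045] z [0.0953 0.1045 0.1074]
scene dark 347 ([490.6, -293.6], 121.5, 29.0, 88.3) med [ 0.4939 -0.2902  0.1011] z [0.092  0.1011 0.1043]
scene slats 1141 ([517.7, -291.5], 333.1, 109.5, 4.2) med [ 0.5543 -0.291   0.0735] z [0.0676 0.0735 0.0791]
scene ends 452 ([514.9, -290.1], 335.7, 115.1, 3.3) med [ 0.4963 -0.2895  0.0944] z [0.0894 0.0944 0.1016]
```

Emit:
{"name": "step_arm", "arguments": {
  "deltas": [
    [23,37.5,0,0,0,0,0.1],
    [23,37.5,0,0,0,0,0.1],
    [23,37.5,0,0,0,0,0.1],
    [23,37.5,0,0,0,0,0.1],
    [23,37.5,0,0,0,0,0.1]
  ]
}}

```text
clock: 0.6
tcp_pos: [0.2703, -0.3645, 0.2309]
orientation: [-0.0, 0.991, 0.136, -0.0]
wrist_force: [-0.5, -0.1, 0.3]
finger_gap: 0.0473
grip_force: 0.0
```

Emit:
{"name": "step_arm", "arguments": {
  "deltas": [
    [23,37.5,0,0,0,0,0.1],
    [23,37.5,0,0,0,0,0.1],
    [23,37.5,0,0,0,0,0.1],
    [23,37.5,0,0,0,0,0.1],
    [23,37.5,0,0,0,0,0.1]
  ]
}}

```text
clock: 1.1
tcp_pos: [0.3853, -0.177, 0.2312]
orientation: [0.0, 0.991, 0.136, -0.0]
wrist_force: [0.7, -0.8, 0.5]
finger_gap: 0.0469
grip_force: 0.0
```

Emit:
{"name": "step_arm", "arguments": {
  "deltas": [
    [23,37.5,-10,0,0,0,0.1],
    [23,37.5,-10,0,0,0,0.1],
    [23,37.5,-10,0,0,0,0.1],
    [23,37.5,-10,0,0,0,0.1],
    [20.5,37.5,-10,0,0,0,0.1]
  ]
}}

```text
clock: 1.6
tcp_pos: [0.498, 0.0106, 0.1807]
orientation: [0.0, 0.991, 0.136, -0.0]
wrist_force: [0.9, -1.3, 0.9]
finger_gap: 0.0471
grip_force: 0.0
```

Emit:
{"name": "step_arm", "arguments": {
  "deltas": [
    [0,0,0,0,0,0,0.1],
    [0,0,0,0,0,0,0.1]
  ]
}}

```text
clock: 1.8
tcp_pos: [0.4969, 0.0097, 0.1805]
orientation: [-0.0, 0.991, 0.137, -0.001]
wrist_force: [-0.2, -0.3, -0.1]
finger_gap: 0.0472
grip_force: 0.0
```

```bash
python3 - <<'E'
from h import *
c=dict(np.load("top.npz"));print("pin",ray(c,370/1.5,255/1.5,.065))
d=dict(np.load("scene.npz"));print("pin",ray(d,353/1.5,352/1.5,.065))
print(get_state())
for n in("scene",): save(read_camera(n),"s2.png")
E
```

```text
pin [0.60044007 0.04071046 0.065     ]
pin [0.60688888 0.04364645 0.065     ]
{'clock': 1.8, 'joint_pos': array([-1.41856086e-01,  1.87102747e-01, -2.46100757e-01,  1.13967190e+00,
       -4.65930745e-04,  2.72429582e+00]), 'qvel': array([-0.04422296, -0.02139352, -0.00419968,  0.00745083, -0.00210126,
       -0.00204529]), 'tau': array([  1.11929119, -39.13812876,  28.87524784,  -0.14223859,
         0.08919068,   0.04460852]), 'tcp_pos': array([0.49690751, 0.00970443, 0.18051561]), 'orientation': array([-6.29388238e-05,  9.90530934e-01,  1.37285593e-01, -1.06346011e-03]), 'wrist_force': array([-0.21405466, -0.33777186, -0.05079686]), 'ft_torque': array([ 0.00834048, -0.01312778,  0.00038393]), 'grip_force': 0.0, 'finger_gap': 0.04717234360959065}
```

View pics/s2.png

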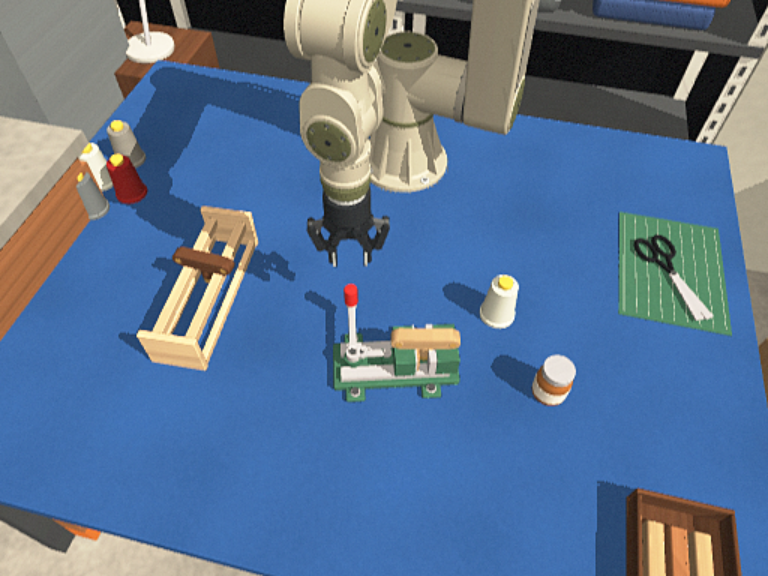

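The fingers are straight above the knob, which is at (350,293) in the picture. The pin ray agrees with the computed pin, near (0.603, 0.041). I'll go down over the knob and compute the arc.

Emit:
{"name": "step_arm", "arguments": {
  "deltas": [
    [0,0,-25,0,0,0,0.1],
    [0,0,-25,0,0,0,0.1],
    [0,0,-25,0,0,0,0.1],
    [0,0,-25,0,0,0,0.1],
    [0,0,-10,0,0,0,0.1]
  ]
}}

```text
clock: 2.35
tcp_pos: [0.4955, 0.0074, 0.0697]
orientation: [-0.0, 0.991, 0.135, -0.001]
wrist_force: [-1.1, 0.2, 0.3]
finger_gap: 0.0467
grip_force: 0.0
```

Emit:
{"name": "step_arm", "arguments": {
  "deltas": [
    [0,0,0,0,0,0,-0.1],
    [0,0,0,0,0,0,-0.1],
    [0,0,0,0,0,0,-0.1]
  ]
}}

```text
clock: 2.65
tcp_pos: [0.4985, 0.0082, 0.0728]
orientation: [0.0, 0.991, 0.136, 0.001]
wrist_force: [-0.2, 0.4, 0.1]
finger_gap: 0.0382
grip_force: 0.0
```

```bash
python3 - <<'E'
import numpy as np
a=np.radians(196.4+8*np.arange(15));p=110*np.c_[np.cos(a),np.sin(a)]
print(np.diff(p,axis=0).round(1).tolist())
from h import *
s=get_state();print(s["tcp_pos"],s["joint_pos"],s["finger_gap"],s["wrist_force"])
E
```

```text
[[5.3, -14.4], [7.3, -13.5], [9.1, -12.4], [10.7, -11.0], [12.2, -9.4], [13.3, -7.6], [14.3, -5.6], [14.9, -3.6], [15.3, -1.5], [15.3, 0.6], [15.1, 2.8], [14.6, 4.8], [13.7, 6.8], [12.7, 8.7]]
[0.49853643 0.00821869 0.07278347] [-1.44585787e-01  2.74307009e-01 -4.18691715e-01  8.75216896e-01
 -1.22136833e-04  2.72474433e+00] 0.038210642097997814 [-0.20471064  0.36833401  0.08722223]
```

Emit:
{"name": "step_arm", "arguments": {
  "deltas": [
    [5.3,-14.4,0,0,0,8,-0.1],
    [7.3,-13.5,0,0,0,8,-0.1],
    [9.1,-12.4,0,0,0,8,-0.1],
    [10.7,-11,0,0,0,8,-0.1]
  ]
}}

```text
clock: 3.05
tcp_pos: [0.5302, -0.0427, 0.0725]
orientation: [-0.0, 0.914, 0.407, 0.001]
wrist_force: [-0.5, 3.2, -0.0]
finger_gap: 0.0388
grip_force: 1.0
```

Emit:
{"name": "step_arm", "arguments": {
  "deltas": [
    [12.2,-9.4,0,0,0,8,-0.1],
    [13.3,-7.6,0,0,0,8,-0.1],
    [14.3,-5.6,0,0,0,8,-0.1],
    [14.9,-3.6,0,0,0,8,-0.1]
  ]
}}

```text
clock: 3.45
tcp_pos: [0.5847, -0.0689, 0.0724]
orientation: [-0.0, 0.766, 0.642, 0.0]
wrist_force: [-1.9, 2.6, 0.4]
finger_gap: 0.0385
grip_force: 1.3
```

```bash
python3 - <<'E'
from h import *
s=get_state();print(s["tcp_pos"],s["joint_pos"],s["finger_gap"],s["wrist_force"])
for n in("scene",): save(read_camera(n),"s3.png")
E
```

```text
[ 0.58466527 -0.06891932  0.07241601] [-2.53785266e-01  4.31539565e-01 -1.83999338e-01  9.55430275e-01
  2.66520626e-04  1.49246277e+00] 0.03846378299992722 [-1.88672568  2.59144164  0.35824353]
```

View pics/s3.png

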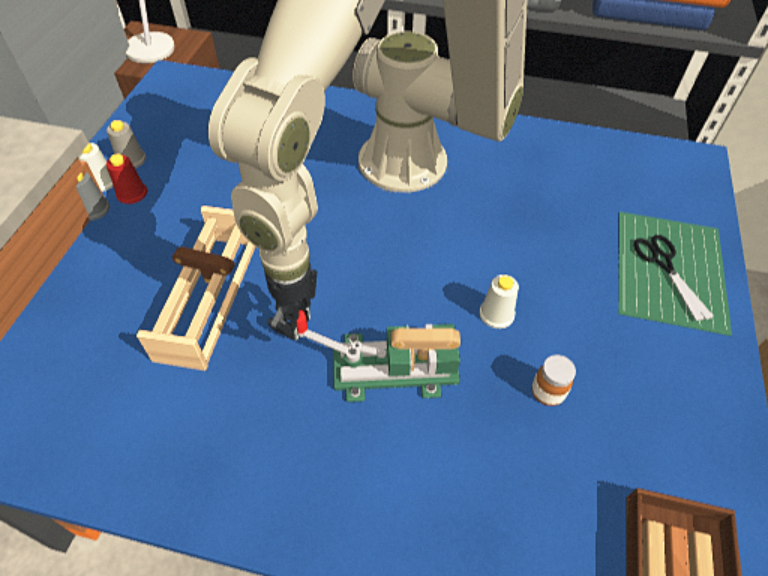

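The lever is following well: the knob, at (302,320) in the picture, sits between the fingers. I'll carry on to the stop.

Emit:
{"name": "step_arm", "arguments": {
  "deltas": [
    [15.3,-1.5,0,0,0,8,-0.1],
    [15.3,0.6,0,0,0,8,-0.1],
    [15.1,2.8,0,0,0,8,-0.1]
  ]
}}

```text
clock: 3.8
tcp_pos: [0.6298, -0.0669, 0.0721]
orientation: [-0.0, 0.617, 0.787, -0.0]
wrist_force: [-2.5, 1.4, 0.6]
finger_gap: 0.0383
grip_force: 1.3
```

Emit:
{"name": "step_arm", "arguments": {
  "deltas": [
    [14.6,4.8,0,0,0,8,-0.1]
  ]
}}

```text
clock: 3.9
tcp_pos: [0.6445, -0.062, 0.0721]
orientation: [-0.0, 0.561, 0.828, -0.0]
wrist_force: [-3.3, 0.2, 0.4]
finger_gap: 0.0383
grip_force: 1.3
```

Emit:
{"name": "step_arm", "arguments": {
  "deltas": [
    [7,3.3,0,0,0,4,-0.1]
  ]
}}

```text
clock: 4.0
tcp_pos: [0.6523, -0.0586, 0.072]
orientation: [0.0, 0.532, 0.847, -0.0]
wrist_force: [-2.2, -0.4, 1.1]
finger_gap: 0.0387
grip_force: 1.2
```

Emit:
{"name": "step_arm", "arguments": {
  "deltas": [
    [3.4,1.8,0,0,0,2,-0.1],
    [0,0,0,0,0,0,-0.1]
  ]
}}

```text
clock: 4.2
tcp_pos: [0.6557, -0.0568, 0.072]
orientation: [0.001, 0.518, 0.855, 0.0]
wrist_force: [-0.4, 0.8, -0.3]
finger_gap: 0.0386
grip_force: 0.1
```

Emit:
{"name": "step_arm", "arguments": {
  "deltas": [
    [3,1.6,0,0,0,2,-0.1]
  ]
}}

```text
clock: 4.3
tcp_pos: [0.6576, -0.0554, 0.072]
orientation: [-0.0, 0.504, 0.864, -0.0]
wrist_force: [-2.4, -0.3, 0.5]
finger_gap: 0.0381
grip_force: 1.0
```

Emit:
{"name": "step_arm", "arguments": {
  "deltas": [
    [2,1.1,0,0,0,1,-0.1]
  ]
}}

```text
clock: 4.4
tcp_pos: [0.6578, -0.055, 0.0719]
orientation: [-0.001, 0.496, 0.868, -0.002]
wrist_force: [-11.7, -4.6, 6.6]
finger_gap: 0.0385
grip_force: 6.2
```

Emit:
{"name": "step_arm", "arguments": {
  "deltas": [
    [2,1.1,0,0,0,1,-0.1]
  ]
}}

```text
clock: 4.5
tcp_pos: [0.6576, -0.0547, 0.0717]
orientation: [-0.003, 0.489, 0.872, -0.004]
wrist_force: [-17.9, -7.1, 9.8]
finger_gap: 0.0383
grip_force: 9.4
```

The force rose sharply, so the lever is at its stop. I'll back off, centre the fingers and rise.

Emit:
{"name": "step_arm", "arguments": {
  "deltas": [
    [-4,-2,0,0,0,0,0.1],
    [-5,-3,0,0,0,0,0.1],
    [0,0,0,0,0,0,0.1],
    [0,0,30,0,0,0,0.1],
    [0,0,40,0,0,0,0.1]
  ]
}}

```text
clock: 5.0
tcp_pos: [0.6516, -0.0578, 0.1396]
orientation: [-0.002, 0.488, 0.873, -0.0]
wrist_force: [1.1, -0.0, -0.2]
finger_gap: 0.0468
grip_force: 0.0
```

Emit:
{"name": "step_arm", "arguments": {
  "deltas": [
    [-30,-20,40,0,0,0,1],
    [-30,-20,40,0,0,0,1],
    [-30,-20,0,0,0,0,1],
    [-30,-20,0,0,0,0,1],
    [0,0,0,0,0,0,1]
  ]
}}

```text
clock: 5.5
tcp_pos: [0.5348, -0.1369, 0.2166]
orientation: [0.0, 0.489, 0.872, -0.0]
wrist_force: [0.5, 0.1, 0.5]
finger_gap: 0.0853
grip_force: 0.0
```

```bash
python3 - <<'E'
from m import *
for n in("top","scene"):
    c=read_camera(n);save(c,n+"4.png");o=measure(c)
    for k in("knob","pale","dark"):
        p,m=o[k]; print(n,k,len(p),rect(p),np.median(p,0).round(4)) if len(p)>4 else print(n,k,0)
s=get_state();print(s["tcp_pos"],s["joint_pos"],s["orientation"],s["clock"])
E
```

```text
Traceback (most recent call last):
  File "m.py", line 15, in measure
    d=blob(rk&(V<150)&(z>.09)&(z<.12)&((H<15)|(H>170))); out["dark"]=(P[d],d)
  File "m.py", line 7, in blob
    n,l,s,_=cv2.connectedComponentsWithStats(m.astype(np.uint8));i=1+s[1:,4].argmax();return l==i
                                                                     ~~~~~~~~~~~~~~^^
ValueError: attempt to get argmax of an empty sequence
```

View pics/top4.png

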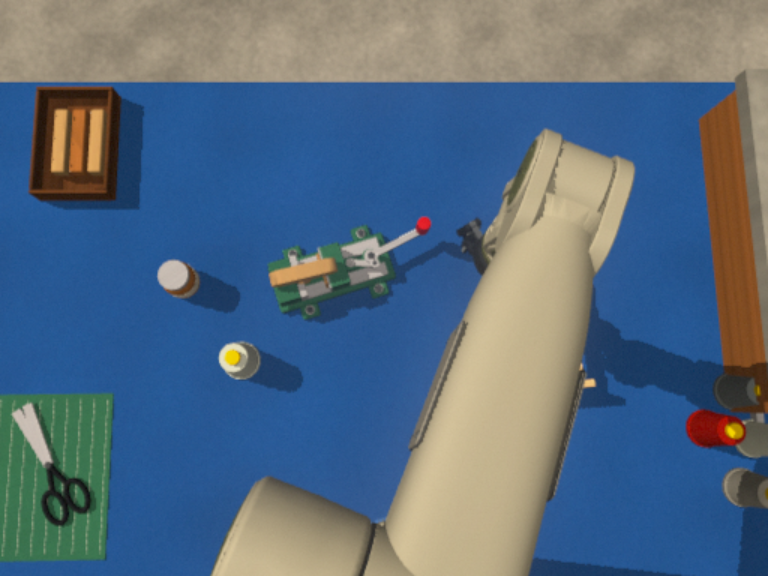

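The lever is fully swung, with the knob at (424,224) and the jaw open. The grip is still at about (302,272) on the jaws. Next I'll re-measure the grip.

```bash
sed -i 's/i=1+s\[1:,4\].argmax();return l==i/return l==(1+s[1:,4].argmax() if n>1 else 9)/' m.py; python3 - <<'E'
from m import *
for n in("top","scene"):
    c=read_camera(n);o=measure(c)
    for k in("knob","pale"):
        p,m=o[k]; print(n,k,len(p),rect(p),np.median(p,0).round(4)) if len(p)>4 else print(n,k,0)
s=get_state();print(s["tcp_pos"],s["joint_pos"],s["orientation"],s["clock"])
x,y=s["orientation"][1:3];print("yaw",np.degrees(2*np.arctan2(y,x)))
E
```

```text
top knob 0
top pale 395 ([563.0, 164.8], 115.9, 27.4, -76.3) [0.5636 0.1641 0.106 ]
scene knob 0
scene pale 468 ([564.8, 164.1], 115.6, 30.1, -76.1) [0.5683 0.1624 0.1043]
[ 0.53814227 -0.13540362  0.21599   ] [-3.91451294e-01  2.77491119e-01 -4.03878096e-02  1.25134258e+00
  5.20990066e-04  6.28092313e-01] [7.51152107e-04 4.87977730e-01 8.72855685e-01 3.51622864e-04] 5.65
yaw 121.58447777844306
```

Emit:
{"name": "step_arm", "arguments": {
  "deltas": [
    [3.2,37.5,0,0,0,-3.6,0.5],
    [3.2,37.5,0,0,0,-3.6,0.5],
    [3.2,37.5,0,0,0,-3.6,0.5],
    [3.2,37.5,0,0,0,-3.6,0.5],
    [3.2,37.5,0,0,0,-3.6,0.5]
  ]
}}

```text
clock: 6.15
tcp_pos: [0.5545, 0.0548, 0.2153]
orientation: [0.0, 0.619, 0.786, 0.0]
wrist_force: [1.0, 0.5, 0.3]
finger_gap: 0.0642
grip_force: 0.0
```

Emit:
{"name": "step_arm", "arguments": {
  "deltas": [
    [3.2,37.5,-10,0,0,0,0.5],
    [3.2,37.5,-20,0,0,0,0.5],
    [3.2,37.5,-20,0,0,0,0.5],
    [0,0,0,0,0,0,0.5],
    [0,0,0,0,0,0,0.5]
  ]
}}

```text
clock: 6.65
tcp_pos: [0.5629, 0.1665, 0.1645]
orientation: [-0.0, 0.617, 0.787, -0.001]
wrist_force: [0.4, 0.3, 0.5]
finger_gap: 0.0641
grip_force: 0.0
```

```bash
python3 - <<'E'
from h import *
s=get_state();x,y=s["orientation"][1:3];print(s["tcp_pos"],s["joint_pos"],"yaw",np.degrees(2*np.arctan2(y,x)))
E
```

```text
[0.56292988 0.16646198 0.16451497] [ 1.50904438e-01  3.64039755e-01 -4.66332925e-02  1.16172102e+00
 -1.87688625e-04  1.48048869e+00] yaw 103.82044241587367
```

Emit:
{"name": "step_arm", "arguments": {
  "deltas": [
    [1,-2,-25,0,0,0,0.5],
    [0,0,-25,0,0,0,0.5],
    [0,0,-20,0,0,0,0.5],
    [0,0,-12,0,0,0,0.5],
    [0,0,0,0,0,0,0.5]
  ]
}}

```text
clock: 7.15
tcp_pos: [0.5635, 0.1618, 0.0825]
orientation: [-0.001, 0.619, 0.786, -0.001]
wrist_force: [-1.3, 0.6, -0.4]
finger_gap: 0.064
grip_force: 0.0
```

Emit:
{"name": "step_arm", "arguments": {
  "deltas": [
    [0,0,0,0,0,0,-1],
    [0,0,0,0,0,0,-1],
    [0,0,0,0,0,0,-1],
    [0,0,0,0,0,0,-1],
    [0,0,0,0,0,0,-1]
  ],
  "newtons": 45
}}

```text
clock: 7.65
tcp_pos: [0.5648, 0.1624, 0.0851]
orientation: [0.001, 0.618, 0.786, 0.001]
wrist_force: [-1.6, -2.6, 6.3]
finger_gap: 0.0251
grip_force: 44.9
```

Emit:
{"name": "step_arm", "arguments": {
  "deltas": [
    [0,0,5,0,0,0,-1],
    [0,0,10,0,0,0,-1],
    [0,0,15,0,0,0,-1]
  ]
}}

```text
clock: 7.95
tcp_pos: [0.5639, 0.1625, 0.1137]
orientation: [-0.0, 0.618, 0.786, -0.0]
wrist_force: [1.1, -0.7, -0.9]
finger_gap: 0.0249
grip_force: 44.3
```

Emit:
{"name": "step_arm", "arguments": {
  "deltas": [
    [0,0,20,0,0,0,-1],
    [0,0,25,0,0,0,-1],
    [0,0,30,0,0,0,-1],
    [0,0,30,0,0,0,-1],
    [0,0,0,0,0,0,-1]
  ]
}}

```text
clock: 8.45
tcp_pos: [0.5665, 0.1633, 0.2242]
orientation: [0.003, 0.618, 0.786, 0.003]
wrist_force: [0.9, -0.1, -0.6]
finger_gap: 0.0248
grip_force: 44.5
```

```bash
python3 - <<'E'
from h import *
s=get_state();x,y=s["orientation"][1:3];print(s["tcp_pos"],s["joint_pos"],"yaw",np.degrees(2*np.arctan2(y,x)),s["wrist_force"],s["finger_gap"])
c=read_camera("scene");save(c,"s5.png")
E
```

```text
[0.56652426 0.16334733 0.22416657] [1.44364894e-01 3.36284701e-01 6.09916572e-02 1.28678597e+00
 4.85283414e-04 1.47701899e+00] yaw 103.64466593815749 [ 0.92612535 -0.11875547 -0.59323652] 0.024830315974952763
```

View pics/s5.png

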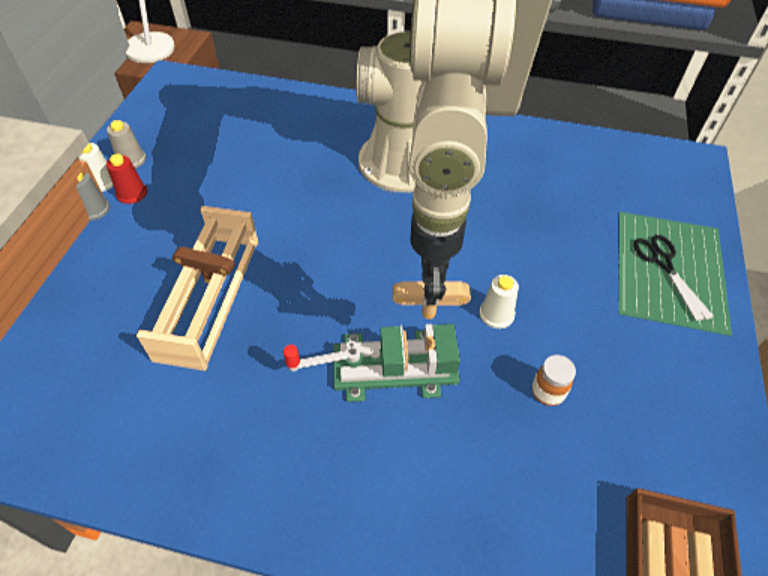

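The handle is held level at (432,293) in the picture. The vise is open with the knob at (292,356). I'll carry the handle to the rack.

Emit:
{"name": "step_arm", "arguments": {
  "deltas": [
    [1.6,-20,0,0,0,0,-1],
    [1.6,-35,0,0,0,-2,-1],
    [1.6,-40,0,0,0,-2,-1],
    [1.6,-40,0,0,0,-2,-1],
    [1.6,-40,0,0,0,-2,-1]
  ]
}}

```text
clock: 9.0
tcp_pos: [0.5713, -0.0134, 0.2175]
orientation: [-0.001, 0.672, 0.741, -0.0]
wrist_force: [-0.1, -0.1, -0.4]
finger_gap: 0.0254
grip_force: 44.5
```

Emit:
{"name": "step_arm", "arguments": {
  "deltas": [
    [1.6,-40,0,0,0,-2,-1],
    [1.6,-40,0,0,0,0,-1],
    [1.6,-40,0,0,0,0,-1],
    [1.6,-40,0,0,0,0,-1],
    [1.6,-40,0,0,0,0,-1]
  ]
}}

```text
clock: 9.5
tcp_pos: [0.5794, -0.2135, 0.2174]
orientation: [-0.001, 0.684, 0.729, -0.0]
wrist_force: [1.0, 1.7, -0.7]
finger_gap: 0.0254
grip_force: 44.5
```

Emit:
{"name": "step_arm", "arguments": {
  "deltas": [
    [1.6,-35,0,0,0,0,-1],
    [1.6,-25,0,0,0,0,-1],
    [0,-14,0,0,0,0,-1],
    [0,0,0,0,0,0,-1],
    [0,0,0,0,0,0,-1]
  ]
}}

```text
clock: 10.0
tcp_pos: [0.583, -0.2853, 0.218]
orientation: [-0.001, 0.684, 0.729, 0.0]
wrist_force: [-0.4, -0.1, -1.0]
finger_gap: 0.0249
grip_force: 44.5
```

```bash
python3 - <<'E'
from m import *
s=get_state();x,y=s["orientation"][1:3];print(s["tcp_pos"],s["joint_pos"],"yaw",np.degrees(2*np.arctan2(y,x)),s["wrist_force"],s["finger_gap"])
for n in("scene","top"):
    c=read_camera(n);save(c,n+"6.png");P=pts(c);hsv=cv2.cvtColor(c["image"],cv2.COLOR_RGB2HSV);H,S,V=[hsv[...,i].astype(int) for i in range(3)]
    m=blob((abs(P[...,0]-.585)<.1)&(abs(P[...,1]+.287)<.1)&(H>6)&(H<26)&(S>60)&(V>90)&(P[...,2]>.205)); p=P[m]
    if len(p)>5: print(n,len(p),rect(p),p.min(0),p.max(0))
E
```

```text
[ 0.58299337 -0.28529066  0.21798328] [-5.78991600e-01  4.66609970e-01  2.40576280e-01  1.34639182e+00
  6.99161903e-04  9.28240710e-01] yaw 93.64191726105828 [-0.44079334 -0.05616353 -0.98224763] 0.024928161414456557
scene 366 ([582.3, -253.3], 71.5, 35.3, -81.5) [ 0.56751523 -0.29073069  0.20543067] [ 0.60292975 -0.21726506  0.26443268]
top 6866 ([546.4, -256.9], 178.0, 94.6, -32.0) [ 0.48507028 -0.32925369  0.42395939] [ 0.64358758 -0.18702265  0.71649578]
```

View pics/scene6.png

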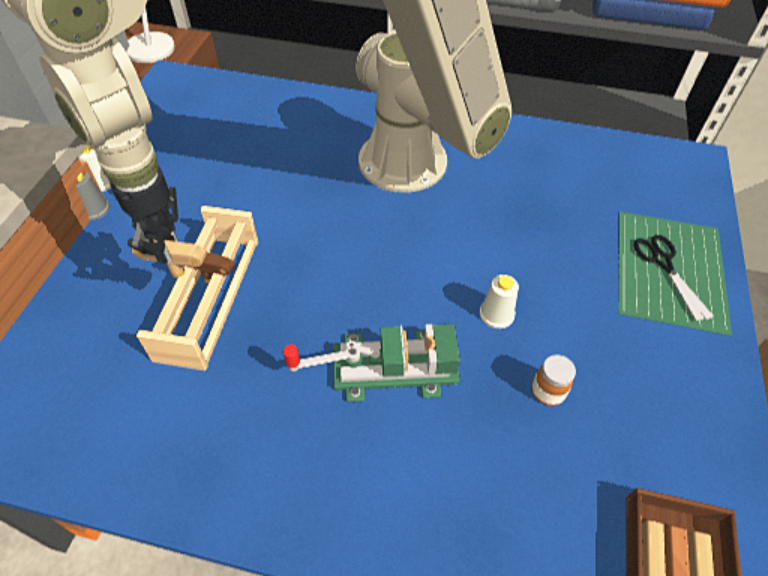

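The handle is level and aligned over the rack, at (175,255). The dark handle behind it, at (205,262), is undisturbed. I'll lower it.

Emit:
{"name": "step_arm", "arguments": {
  "deltas": [
    [0,-2,-20,0,0,0,-1],
    [0,0,-25,0,0,0,-1],
    [0,0,-25,0,0,0,-1],
    [0,0,-20,0,0,0,-1],
    [0,0,-15,0,0,0,-1]
  ]
}}

```text
clock: 10.6
tcp_pos: [0.583, -0.2862, 0.1123]
orientation: [-0.001, 0.684, 0.73, 0.0]
wrist_force: [-0.1, 0.3, -0.3]
finger_gap: 0.0255
grip_force: 44.5
```

Emit:
{"name": "step_arm", "arguments": {
  "deltas": [
    [0,0,-12,0,0,0,-1],
    [0,0,-8,0,0,0,-1],
    [0,0,-5,0,0,0,-1],
    [0,0,-2,0,0,0,-1],
    [0,0,0,0,0,0,-1]
  ]
}}

```text
clock: 11.1
tcp_pos: [0.5835, -0.2884, 0.0869]
orientation: [0.0, 0.684, 0.729, 0.0]
wrist_force: [0.0, 0.6, -1.0]
finger_gap: 0.0254
grip_force: 44.5
```

Emit:
{"name": "step_arm", "arguments": {
  "deltas": [
    [0,0,-2,0,0,0,-1],
    [0,0,0,0,0,0,-1]
  ]
}}

```text
clock: 11.3
tcp_pos: [0.5835, -0.2885, 0.0849]
orientation: [0.0, 0.684, 0.729, 0.0]
wrist_force: [-0.6, 0.6, -0.7]
finger_gap: 0.0252
grip_force: 44.5
```

Emit:
{"name": "step_arm", "arguments": {
  "deltas": [
    [0,0,-2,0,0,0,-1],
    [0,0,0,0,0,0,-1]
  ]
}}

```text
clock: 11.5
tcp_pos: [0.5832, -0.2883, 0.0825]
orientation: [-0.0, 0.684, 0.729, 0.0]
wrist_force: [-0.7, 0.1, -1.5]
finger_gap: 0.0252
grip_force: 44.5
```

Emit:
{"name": "step_arm", "arguments": {
  "deltas": [
    [0,0,-1,0,0,0,-1],
    [0,0,0,0,0,0,-1]
  ]
}}

```text
clock: 11.7
tcp_pos: [0.5833, -0.2884, 0.0822]
orientation: [0.0, 0.684, 0.729, -0.0]
wrist_force: [-1.5, -0.3, 3.0]
finger_gap: 0.0251
grip_force: 44.8
```

Emit:
{"name": "step_arm", "arguments": {
  "deltas": [
    [0,0,-1,0,0,0,-1],
    [0,0,0,0,0,0,-1]
  ]
}}

```text
clock: 11.9
tcp_pos: [0.5833, -0.2884, 0.0821]
orientation: [0.001, 0.684, 0.729, 0.0]
wrist_force: [-4.3, 1.0, 7.8]
finger_gap: 0.0254
grip_force: 45.5
```

Emit:
{"name": "step_arm", "arguments": {
  "deltas": [
    [0,0,-1,0,0,0,-1],
    [0,0,0,0,0,0,-1]
  ]
}}

```text
clock: 12.1
tcp_pos: [0.5833, -0.2884, 0.0821]
orientation: [0.001, 0.684, 0.729, 0.0]
wrist_force: [-4.7, 3.1, 13.2]
finger_gap: 0.0251
grip_force: 46.2
```

It's seated. I'll take the load off, release and retreat.

Emit:
{"name": "step_arm", "arguments": {
  "deltas": [
    [0,0,2,0,0,0,-1],
    [0,0,0,0,0,0,-0.2],
    [0,0,0,0,0,0,0.2],
    [0,0,0,0,0,0,0.3],
    [0,0,0,0,0,0,0.3]
  ],
  "newtons": 20
}}

```text
clock: 12.6
tcp_pos: [0.5832, -0.2882, 0.0811]
orientation: [-0.0, 0.684, 0.729, -0.0]
wrist_force: [0.2, 1.2, -0.0]
finger_gap: 0.0555
grip_force: 0.0
```

Emit:
{"name": "step_arm", "arguments": {
  "deltas": [
    [0,0,10,0,0,0,0.3],
    [0,0,25,0,0,0,0.3],
    [0,0,35,0,0,0,0.3],
    [0,0,40,0,0,0,0.3],
    [0,0,40,0,0,0,0.3]
  ]
}}

```text
clock: 13.1
tcp_pos: [0.5831, -0.2881, 0.2336]
orientation: [0.0, 0.684, 0.729, 0.0]
wrist_force: [1.8, 0.3, 0.3]
finger_gap: 0.0555
grip_force: 0.0
```

Emit:
{"name": "step_arm", "arguments": {
  "deltas": [
    [-15,40,0,0,0,0,0.3],
    [-15,40,0,0,0,0,0.3],
    [-15,40,0,0,0,0,0.3],
    [-15,40,0,0,0,0,0.3],
    [-15,40,0,0,0,0,0.3]
  ]
}}

```text
clock: 13.6
tcp_pos: [0.5076, -0.087, 0.2325]
orientation: [0.001, 0.684, 0.729, 0.0]
wrist_force: [0.6, -0.2, 1.3]
finger_gap: 0.0551
grip_force: 0.0
```

Emit:
{"name": "step_arm", "arguments": {
  "deltas": [
    [-10,40,0,0,0,0,0.3],
    [-10,40,0,0,0,0,0.3],
    [-10,40,0,0,0,0,0.3],
    [0,0,0,0,0,0,0.3]
  ]
}}

```text
clock: 14.0
tcp_pos: [0.4767, 0.0355, 0.2327]
orientation: [-0.0, 0.682, 0.731, 0.001]
wrist_force: [0.2, -0.5, -0.0]
finger_gap: 0.0556
grip_force: 0.0
```

```bash
python3 - <<'E'
from m import *
for n in("scene","top"):
    c=read_camera(n);save(c,n+"7.png");o=measure(c);p,_=o["dark"];print(n,"dark",rect(p))
    P=pts(c);hsv=cv2.cvtColor(c["image"],cv2.COLOR_RGB2HSV);H,S,V=[hsv[...,i].astype(int) for i in range(3)]
    m=blob((abs(P[...,0]-.584)<.05)&(abs(P[...,1]+.287)<.09)&(H>6)&(H<26)&(S>60)&(V>110)&(P[...,2]>.09)&(P[...,2]<.12)); p=P[m]
    print(n,"pale",len(p),rect(p),np.percentile(p[:,2],[5,50,95]).round(4))
a,b=cv2.imread("pics/scene7.png")[220:520,80:480],cv2.imread("pics/top7.png")[150:450,300:700]
cv2.imwrite("pics/both7.png",np.hstack([a,b]))
E
```

```text
scene dark ([490.0, -293.6], 120.8, 30.2, 87.9)
scene pale 417 ([584.2, -282.4], 121.7, 30.4, -85.6) [0.0922 0.1011 0.1045]
top dark ([488.5, -295.0], 122.0, 26.4, 88.3)
top pale 423 ([582.7, -284.0], 123.9, 26.6, -85.6) [0.0968 0.1029 0.1069]
```

View pics/both7.png

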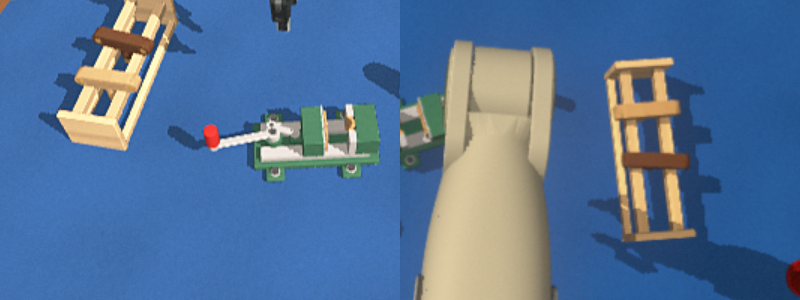

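The pale handle hangs square at the same height as the dark one: (108,78) in the left crop and (647,108) in the right. The dark handle hasn't moved, and the lever is still open.

```bash
python3 -c "
from workcell import *
print(hand_in())"
```

```text
the job is handed in; nothing more can be done
None
```

The vise lever is swung to its stop and left open, the pale handle hangs upright and square across both slats, the dark handle, cone and jar were not touched, and the job was handed in at about 14 s of the 51 s allowed.

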